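# Open the board test fixture and hold the arm up

## Task

The circuit board in the test fixture has finished its test: first draw the connector carriage on the left of the fixture (seen from the robot) all the way out to its stop, so that the plugs are clear of the board. Then pull the spring latch at the nose of the hold-down arm sideways so that it lets go of the ball stud, lift the arm to about 40 degrees, and finish while still holding the arm up in the gripper, steady, so that a colleague can take the board out. Leave the board in its nest and do not disturb the screwdriver, the bottle and the parts bin.

Things in the scene. Friction and masses are not known exactly. Their poses are not given: they have to be found in the camera images.
- fixture: Grey box with dark brown top plate, 284 (x) x 364 (y) x 70 mm high, fixed. Origin: centre of its underside, on the bench; -x = front, towards the robot; +y = left seen from the robot. The arm's hinge axis is parallel to the fixture's y through its (115, 0, 95) mm. The ball stud (16 mm ball) stands at its (-105, 0) mm, ball centre 92 mm up. The board's nest is centred at its (20, 0) mm.
- carriage (a joint): How far the connector carriage is drawn out, m: 0 = plugs fully in the board, 0.040 = out at its stop. It moves along the fixture's +y (to the left), resists with about 3 N of friction and stays where it is left.
- carriage_grip (a point): Grip point on the connector carriage's upright aluminium pull tab: 30 mm along x, 12 mm thick along y, top 140 mm above the bench. The point is mid-tab, 15 mm below its top, at the fixture's (20, 127 + travel, 125) mm. The carriage block on its board side is low (93 mm above the bench); above that 50 mm and more are free on both sides. Axes as the fixture's.
- latch (a joint): Latch pull, m: 0 = shut (a keyhole plate under the nose grips below the ball), 0.015 = at its stop. Moves to the fixture's -y (right). Its spring pushes back with 4 N at 0, 10 N at 0.015 and shuts it when let go. The arm cannot rise while it is shut; it is free of the ball from 0.012 on. The latch rides on the arm: lifting by the pulled tab lifts the arm.
- latch_grip (a point): Grip point on the latch's upright steel pull tab, right (-y) of the nose: tab 28 mm along x, 12 mm thick along y, top 145 mm above the bench. Arm down, latch shut: point at the fixture's (-105, -62, 128) mm, mid-tab, 17 mm below its top. 34 mm free between tab and nose; the nose's top is 108 mm above the bench. Moves with latch and arm; axes as the fixture's while the arm is down.
- hold_down (a joint): Angle of the hold-down arm, rad: 0 = down on the ball, grows as the nose at its -x end rises, stop at 1.15. The arm (with latch 0.57 kg; about 3 N to lift at the nose) falls back when it is let go at any angle.
- nose (a point): Top centre of the arm's nose, 220 mm from the hinge axis, 108 mm above the bench while the arm is down. The arm is an aluminium bar, 40 mm wide, with a clear pusher plate of 104 mm by 110 mm under its middle and a nose block of 46 mm by 44 mm; a dark spring barrel stands out of the nose on its left.
- board: Dark green circuit board, 90 x 90 x 2.4 mm, lying loose in the nest under the arm. Origin: centre of its underside.
- screwdriver: Bystander: black-handled screwdriver, 150 mm, lying right of the fixture. Origin: under its middle.
- flux_bottle: Bystander: white bottle, 52 mm across, 130 mm high, standing right of the fixture. Origin: centre of its underside.
- parts_bin: Bystander: grey open parts bin, 120 x 100 x 55 mm, standing left of the fixture. Origin: centre of its underside.

How it is judged:
On the way, in this order (a step that is already met when the one before it is completed fails the run):
1. the connector carriage is drawn out to its stop (within 4 mm) while the arm is still down (value of joint carriage above 0.036 m and value of joint hold_down below 0.03 rad), for 0.2 s.
2. the latch is pulled at least 10 mm against its spring with the arm still down on the ball (value of joint latch above 0.01 m and value of joint hold_down below 0.05 rad), for 0.05 s.
At the end, for the whole second after the job is handed in: The program ends with the hold-down arm held up by the gripper's fingers (contact of more than 1 N) at 31 to 52 degrees (0.54 to 0.90 rad), steady (under 0.15 rad/s), the connector carriage still out within 4 mm of its stop, and the board lying in its nest (value of joint hold_down between 0.54 and 0.9 rad and velocity of joint hold_down between -0.15 and 0.15 rad/s and contact force between the fingers and hold_down above 1 N and contact force between hold_down and board below 0.1 N and value of joint carriage above 0.036 m and z of board in the frame of fixture between 0.07 and 0.082 m); the arm keeps its last pose, push and grip.
It fails at once if the arm is lifted while the connectors are still in the board (value of joint hold_down above 0.1 rad and value of joint carriage below 0.03 m).
It fails at once if the board is shifted by more than 15 mm (distance of board from where it was at the start of the episode above 0.015 m).
It fails at once if the screwdriver, the bottle or the parts bin is moved by more than 30 mm (distance of any of screwdriver, flux_bottle, parts_bin from where it was at the start of the episode above 0.03 m).
It also fails if it takes over 45 s, if anything falls off the work surface, if the arm or the gripper's body presses on something with over 40 N, if the wrist force passes 120 N, or if a joint passes its speed limit or range.

## Robot

A 7-joint arm with a two-finger parallel gripper is mounted at the origin on the work surface. World frame = base frame: x ahead of the robot, y to its left, z up, the work surface at z = 0. Lengths are in m, angles in rad, forces in N, time in s.
With the tool pointing down it reaches from about 0.425 to 0.875 m from the base axis. Payload 9.9 kg.
Tool frame: the origin (TCP) lies on the front face of the gripper's body, between the roots of the fingers; the fingertips stand 73 mm ahead of it and the grasp point (between the pads) lies 54 mm ahead of it; z points along the fingers, y is the line along which they close (so a half turn about z gives the same grasp; the last joint's range is limited). The gripper opens to 85 mm and grips with 20 to 120 N. Pads are 22 mm wide; open, the fingers measure 114 mm over their backs; the gripper's body (76 mm by 85 mm) begins 54 mm behind the grasp point. The pads swing forward as they close: fully open they stand 13 mm farther back than shut.
Start: joints at [-1.346, 0.576, 0.025, 1.437, -0.015, 1.129, -0.057], TCP at [0.205, 0.643, 0.304] pointing down, gripper open.
Joint ranges: [-2.76, 2.76], [-0.34, 2.15], [-1.52, 1.57], [0.19, 2.46], [-1.09, 4.23], [0.17, 1.99], [-2.82, 2.82]. Speed limits (rad/s): [2.22, 2.22, 3.01, 3.01, 3.14, 3.14, 3.14].

## Interface

Orientations are given as a unit quaternion [x, y, z, w].
In Python, from rig import robot, eyes gives the robot as it stands. The module is installed in compiled form; this text tells all that it offers.
- The arm moves only by the tool move_arm, never from a script. Its argument "steps" is a list that holds one entry, the list of rows, each a list of 6 numbers: the shift along the tool's x, y, z scaled (see below), then the turn, a rotation vector about the tool's x, y, z scaled (see below). In form: [[[x, y, z, rx, ry, rz], ...]]. A call has 1 to 12 rows; each row is the pose to reach, as a shift and turn from the pose commanded when the call began, along the tool's axes at that moment; what a row does not reach only later rows make up. The controller multiplies each number of a shift by 0.3 m and each number of a turn by pi/2 rad. A row lasts 1/10 s, in which the tool goes at most 50 mm and 8.59 degrees, less where a joint would pass 70% of its speed; a pose out of reach is approached as far as the arm can. A call with a number of a shift or a turn outside -1 to 1 is refused whole. A call with a gripper value outside its range is refused whole. "jaw" is the opening in per cent of the stroke, from 0 (shut) to 100 (fully open), set as the call begins (left out, the last holds). The fingers move at their own pace and stop on an object; "grip_force" is the grip in N (left out, the last holds). Time passes only in rows, so rows that repeat a pose let the fingers close. It gives the time, the measured TCP pose, the force, the opening and the grip force at its end, in the units of the state.
- robot.state(): the state, without advancing time (a new reading comes with each control period).
- eyes.grab_frame(name): name is "scene" or "top" or "wrist"; returns a dict with "pixels" (420x560x3 uint8, blue, green, red), "fx", "fy", "cx", "cy" (pixels), "R" (3x3) and "t" (3): a world point X has camera coordinates R X + t. Camera axes: x right, y down, z forward; pixel columns grow to the right and rows downward; lengths in m; the calibration is good to about 2 mm. A picture is of the moment at which its call begins. There is no depth.
- robot.hand_in(): hands the job in; it is judged then, once.
The state is a dict: "clock": time; "q": joint angles; "dq": joint speeds; "effort": joint torques, N m; "position": TCP position; "tool_rot": TCP orientation; "contact_force": force on the tool from outside, world axes, zero at the start; "torque": the same for the moment, N m; "gripper_width": finger opening in m; "grip_force": force on a finger pad.
Only numpy, scipy, OpenCV 4.12 (cv2) and the standard library are available. Lean on these libraries where they do the work, as an engineer would, in place of code of your own. Each camera call takes 0.05 s, during which the arm holds its last target. There are 200 camera calls.

## Working session

There is one attempt and no reset: what is moved stays moved. The work goes in short steps, Python scripts to look and compute and a tool call to move; the robot and the scene stay as the last step left them, time stands still between calls to the robot, and variables do not carry over. Pictures are saved under pics/ and viewed, at most 10 in all, crops included, and the job is handed in when it is done.

Besides the shell and the picture viewer there is one more tool, called after "Emit:" as name([rows], argument=value, ...), one row to a line, values as JSON. move_arm: Moves the arm, as the interface text tells. Its arguments: {"type":"object","properties":{"steps":{"type":"array","items":{"type":"array","items":{"type":"array","items":{"type":"number","minimum":-1,"maximum":1}}}},"jaw":{"type":"number"},"grip_force":{"type":"number"}},"required":["steps"]}

```bash
mkdir -p pics
python3 - <<'E'
from rig import robot, eyes
import cv2, pickle
s=robot.state(); print({k:s[k] for k in("clock","position","tool_rot","gripper_width","contact_force")})
for n in("scene","top"):
    f=eyes.grab_frame(n); cv2.imwrite(f"pics/{n}0.png",f["pixels"]); pickle.dump(f,open(f"{n}0.pkl","wb"))
    print(n,f["fx"],f["cx"],f["cy"],f["R"],f["t"])
E
```

```text
{'clock': 0.0, 'position': array([0.20504387, 0.64276026, 0.30305041]), 'tool_rot': array([ 1.53785342e-01,  9.88103934e-01, -8.22669813e-04, -8.19790906e-05]), 'gripper_width': 0.08526179895605566, 'contact_force': array([-0.2084535 , -0.35289654, -0.36140657])}
scene 381.78766382344963 277.21555603471006 210.57077910111218 [[ 0.64467079  0.76441897  0.007951  ]
 [ 0.42562535 -0.3502716  -0.83435776]
 [-0.63501389  0.54127022 -0.55116595]] [-0.38536504 -0.147097    1.31668633]
top 393.62567572648516 282.0538760772431 212.5258942366412 [[-0.00237632 -0.99998362  0.00520696]
 [-0.98936807  0.00159386 -0.14542451]
 [ 0.14541383 -0.00549717 -0.98935565]] [0.01958274 0.58739995 1.00163848]
```

View pics/top0.png

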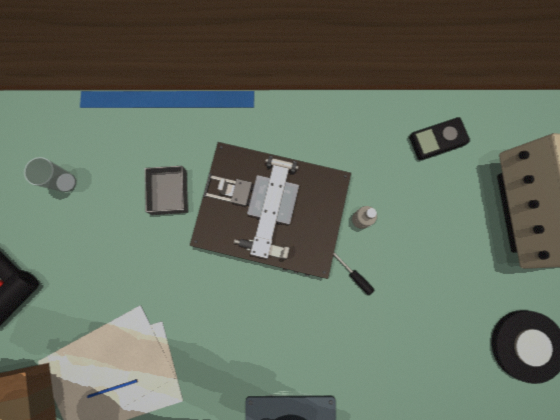

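View pics/scene0.png

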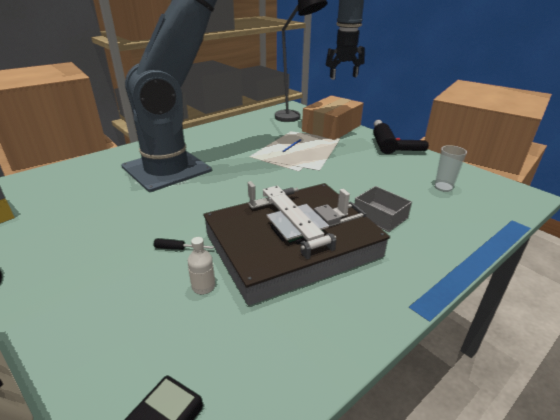

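The top view shows the fixture's brown plate with corners near (219,144), (350,172), (330,277) and (191,245). The carriage tab is at about (224,186), the latch tab at about (285,253), the bin at (167,190), the bottle at (367,215) and the screwdriver at (355,275).

```bash
cat > h.py <<'E'
import numpy as np, cv2, pickle
from scipy.spatial.transform import Rotation as Ro
def ray(f,px,z):
    px=np.atleast_2d(px).astype(float)
    d=np.c_[(px[:,0]-f["cx"])/f["fx"],(px[:,1]-f["cy"])/f["fy"],np.ones(len(px))]@f["R"]
    c=-f["R"].T@f["t"]; return c+d*((z-c[2])/d[:,2])[:,None]
def proj(f,X):
    c=np.atleast_2d(X)@f["R"].T+f["t"]; return np.c_[c[:,0]/c[:,2]*f["fx"]+f["cx"],c[:,1]/c[:,2]*f["fy"]+f["cy"]]
E
python3 - <<'E'
from h import *
f=pickle.load(open("top0.pkl","rb")); im=f["pixels"]; hsv=cv2.cvtColor(im,cv2.COLOR_BGR2HSV)
m=(hsv[...,2]<75).astype(np.uint8)*255; m[:120]=0; m[300:]=0; m[:,:180]=0; m[:,370:]=0
m=cv2.morphologyEx(m,cv2.MORPH_OPEN,np.ones((7,7)))
c=max(cv2.findContours(m,0,2)[0],key=cv2.contourArea)
P=ray(f,c.reshape(-1,2),0.07)[:,:2]
r=cv2.minAreaRect((P*1000).astype(np.float32)); print(r)
B=cv2.boxPoints(r)/1000
(cx,cy),(w,h),a=r
a=np.deg2rad(a); a=(a+np.pi/4)%(np.pi/2)-np.pi/4
T=np.array([cx,cy])/1000
print("yaw",np.degrees(a),T)
R=np.array([[np.cos(a),-np.sin(a)],[np.sin(a),np.cos(a)]])
np.save("fix.npy",[*T,a])
o=cv2.resize(im[110:310,150:410],None,fx=3,fy=3,interpolation=cv2.INTER_CUBIC)
def mark(p,z,col):
    w=R@np.array(p)+T; u=proj(f,[*w,z])[0]; cv2.circle(o,tuple(int(v) for v in (u-[150,110]+.5)*3),3,col,-1); print(p,w,u)
for x in(-.142,.142):
  for y in(-.182,.182): mark((x,y),.07,(0,255,255))
mark((.02,.127),.140,(0,0,255)); mark((-.105,-.062),.145,(0,0,255)); mark((-.105,0),.108,(255,0,0)); mark((.115,0),.095,(255,0,255))
cv2.imwrite("pics/chk.png",o)
E
```

```text
((649.9042358398438, -75.8146743774414), (157.31088256835938, 130.4571533203125), 89.90804290771484)
yaw -0.09195709228516535 [ 0.64990424 -0.07581467]
(-0.142, -0.182) [ 0.50761232 -0.25758654] [389.99997962 241.66625066]
(-0.142, 0.182) [0.50819652 0.10641299] [247.73956207 241.72261866]
(0.142, -0.182) [ 0.79161195 -0.25804234] [385.66749078 135.07519227]
(0.142, 0.182) [0.79219615 0.10595719] [249.01076563 134.93427389]
(0.02, 0.127) [0.67010804 0.05115306] [268.75954142 173.23202559]
(-0.105, -0.062) [ 0.54480486 -0.13764607] [347.79527803 223.88851153]
(-0.105, 0) [ 0.54490437 -0.07564615] [320.22522857 225.63915363]
(0.115, 0) [ 0.76490409 -0.07599924] [318.45380351 141.73696319]
```

View pics/chk.png

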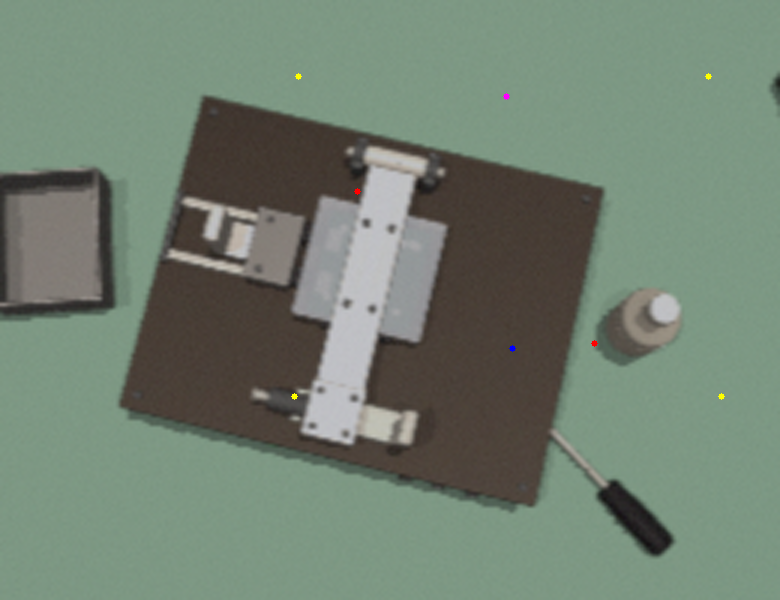

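The automatic mask failed, so the overlay points are wrong. In this crop the real plate corners are at about (203,96), (603,187), (535,503) and (121,405). I'll segment brown by hue and overlay again.

Run:
```python
from h import *
f=pickle.load(open("top0.pkl","rb")); im=f["pixels"]; hsv=cv2.cvtColor(im,cv2.COLOR_BGR2HSV)
F=np.array([[.142,.182],[.142,-.182],[-.142,-.182],[-.142,.182]])
def fit(px,name):
    P=ray(f,px,.07)[:,:2]
    Q=P-P.mean(0); a=np.arctan2((F[:,0]*Q[:,1]-F[:,1]*Q[:,0]).sum(),(F*Q).sum())
    R=np.array([[np.cos(a),-np.sin(a)],[np.sin(a),np.cos(a)]]); T=P.mean(0)
    print(name,np.degrees(a),T,"res mm",((P-T)-F@R.T).round(4).tolist()); return a,R,T
a,R,T=fit(np.array([[203,96],[603,187],[535,503],[121,405]])/3+[150-.5,110-.5],"hand")
m=((im[...,2].astype(int)>=im[...,1].astype(int)-3)&(hsv[...,2]<80)).astype(np.uint8)*255; m[:125]=0; m[295:]=0; m[:,:184]=0; m[:,355:]=0
m=cv2.morphologyEx(m,cv2.MORPH_OPEN,np.ones((5,5)))
c=max(cv2.findContours(m,0,2)[0],key=cv2.contourArea); hull=cv2.convexHull(c)
q=cv2.approxPolyDP(hull,6,True).reshape(-1,2); print(q.tolist())
if len(q)==4:
    e=[q[i] for i in(np.argmin(q[:,1]),np.argmax(q[:,0]),np.argmax(q[:,1]),np.argmin(q[:,0]))]; fit(np.array(e),"auto")
np.save("fix.npy",[*T,a])
o=cv2.resize(im[110:310,150:410],None,fx=3,fy=3,interpolation=cv2.INTER_CUBIC)
def mark(p,z,col):
    w=R@np.array(p)+T; u=proj(f,[*w,z])[0]; cv2.circle(o,tuple(int(v) for v in (u-[150,110]+.5)*3),2,col,-1); print(p,w.round(4),u.round(1))
for p in F: mark(p,.07,(0,255,255))
for dx in(-.015,.015):
  for dy in(-.006,.006): mark((.02+dx,.127+dy),.140,(0,0,255)); mark((-.105+dx,-.062+dy),.145,(0,0,255))
for dx in(-.022,.022):
  for dy in(-.023,.023):mark((-.105+dx,dy),.108,(255,0,0))
mark((.115,0),.095,(255,0,255))
cv2.imwrite("pics/chk2.png",o)
```

```text
hand -13.287224554327219 [0.59625754 0.04651772] res mm [[-0.0022, -0.0008], [-0.0014, 0.0018], [0.0021, 0.0014], [0.0015, -0.0023]]
[[295, 161], [349, 173], [333, 251], [314, 270], [287, 262], [273, 243]]
[0.142 0.182] [0.7763 0.191 ] [216.9 140.7]
[ 0.142 -0.182] [ 0.6926 -0.1632] [351.2 171.3]
[-0.142 -0.182] [ 0.4162 -0.098 ] [328.4 278. ]
[-0.142  0.182] [0.4999 0.2563] [188.9 245.1]
(0.005000000000000001, 0.121) [0.6289 0.1631] [222.5 189.8]
(-0.12, -0.068) [0.4638 0.0079] [286.9 258.2]
(0.005000000000000001, 0.133) [0.6317 0.1748] [217.7 188.7]
(-0.12, -0.056) [0.4666 0.0196] [281.9 257. ]
(0.035, 0.121) [0.6581 0.1562] [225.6 178.1]
(-0.09, -0.068) [0.493 0.001] [289.7 245.8]
(0.035, 0.133) [0.6609 0.1679] [220.8 177. ]
(-0.09, -0.056) [0.4958 0.0127] [284.8 244.6]
(-0.127, -0.023) [0.4674 0.0533] [268.  257.3]
(-0.127, 0.023) [0.4779 0.0981] [249.8 253. ]
(-0.08299999999999999, -0.023) [0.5102 0.0432] [272.2 239.7]
(-0.08299999999999999, 0.023) [0.5208 0.088 ] [254.  235.5]
(0.115, 0) [0.7082 0.0201] [281.4 163. ]
```

View pics/chk2.png

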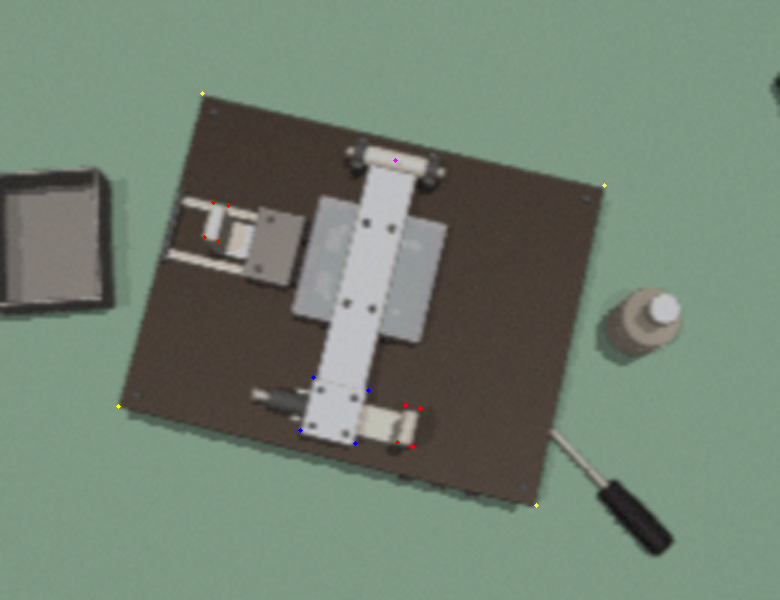

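The overlay now fits the plate, the tabs and the nose to about 1 px. The fixture is at (0.596, 0.047) with yaw -13.3°. Next I'll work out the approach to the carriage.

```bash
cat >> h.py <<'E'
x0,y0,a0=np.load("fix.npy")
RF=Ro.from_euler("z",a0)
def fx(p): return RF.apply(p)+[x0,y0,0]
def go(s,grasp_f,tilt=0,back=0.054):
    """row (scaled) from the state s to a grasp point in fixture coords, tool y along fixture y, tilt deg about fixture +y"""
    R0=Ro.from_quat(s["tool_rot"])
    Rt=RF*Ro.from_euler("y",np.deg2rad(tilt))*Ro.from_quat([0,1,0,0])
    X=fx(grasp_f)-Rt.apply([0,0,back])
    d=R0.inv().apply(X-s["position"]); r=(R0.inv()*Rt).as_rotvec()
    return X.round(4),(d/.3).round(3),(r/(np.pi/2)).round(4)
def here(s):
    R0=Ro.from_quat(s["tool_rot"]); g=s["position"]+R0.apply([0,0,.054])
    return (RF.inv().apply(g-[x0,y0,0])*1000).round(1)
def show():
    from rig import robot
    s=robot.state(); print("t",s["clock"],"grasp in fixture mm",here(s),"w",round(s["gripper_width"]*1000,1),"F_fix",RF.inv().apply(s["contact_force"]).round(1),"grip",s["grip_force"],"q",s["q"].round(2)); return s
E
python3 - <<'E'
from h import *
s=show()
print(go(s,[.02,.127,.21])); print(go(s,[.02,.127,.125]))
E
```

```text
t 0.1 grasp in fixture mm [-517.8  490.3  249.1] w 85.4 F_fix [ 0.5  0.7 -0.8] grip 0.0 q [-1.35  0.58  0.02  1.44 -0.01  1.13 -0.06]
(array([0.6449, 0.1655, 0.264 ]), array([-1.88 , -1.07 ,  0.132]), array([-0.001 ,  0.    , -0.0489]))
(array([0.6449, 0.1655, 0.179 ]), array([-1.88 , -1.069,  0.416]), array([-0.001 ,  0.    , -0.0489]))
```

Emit:
move_arm([
  [[-0.12,-0.07,0,0,0,-0.01],[-0.28,-0.16,0,0,0,-0.02],[-0.44,-0.25,0,0,0,-0.03],[-0.6,-0.34,0,0,0,-0.049],[-0.76,-0.43,0,0,0,-0.049],[-0.94,-0.53,0,0,0,-0.049],[-0.94,-0.53,0,0,0,-0.049],[-0.94,-0.53,0,0,0,-0.049],[-0.94,-0.53,0,0,0,-0.049]],
], jaw=65, grip_force=40)

```text
clock: 1.0
position: [0.4258, 0.4053, 0.3037]
tool_rot: [0.117, 0.993, -0.0, -0.0]
contact_force: [-0.2, 0.5, 0.4]
gripper_width: 0.055
grip_force: 0.0
```

Run:
```python
from h import *
s=show(); print(go(s,[.02,.127,.21]))
```

```text
t 1.0 grasp in fixture mm [-248.4  310.   249.7] w 55.0 F_fix [-0.3  0.4  0.4] grip 0.0 q [-0.86  0.45  0.03  1.68 -0.02  1.02  0.51]
(array([0.6449, 0.1655, 0.264 ]), array([-0.896, -0.608,  0.132]), array([-0.0002, -0.0003, -0.0011]))
```

Emit:
move_arm([
  [[-0.12,-0.08,0,0,0,0],[-0.26,-0.18,0,0,0,0],[-0.4,-0.27,0,0,0,0],[-0.54,-0.37,0.03,0,0,0],[-0.68,-0.46,0.06,0,0,0],[-0.8,-0.54,0.1,0,0,0],[-0.896,-0.608,0.13,0,0,0],[-0.896,-0.608,0.13,0,0,0],[-0.896,-0.608,0.13,0,0,0],[-0.896,-0.608,0.13,0,0,0]],
])

```text
clock: 2.0
position: [0.6442, 0.1694, 0.2649]
tool_rot: [0.114, 0.993, 0.001, -0.0]
contact_force: [-0.1, 0.1, 0.6]
gripper_width: 0.0556
grip_force: 0.0
```

Run:
```python
from h import *
from rig import eyes
s=show(); print(go(s,[.02,.127,.125]))
f=eyes.grab_frame("wrist"); pickle.dump(f,open("w1.pkl","wb"))
o=f["pixels"].copy()
for dx in(-.015,.015):
  for dy in(-.006,.006):
    u=proj(f,fx([.02+dx,.127+dy,.14]))[0]; print(u.round(0)); cv2.circle(o,tuple(int(v) for v in u),3,(0,0,255),-1)
cv2.imwrite("pics/w1.png",o)
```

```text
t 2.0 grasp in fixture mm [ 18.4 130.6 210.9] w 55.6 F_fix [-0.1  0.1  0.6] grip 0.0 q [-0.36  0.59  0.06  1.52 -0.04  1.03  1.05]
(array([0.6449, 0.1655, 0.179 ]), array([-0.005, -0.012,  0.286]), array([ 0.0008, -0.0006,  0.0021]))
[264. 219.]
[283. 219.]
[264. 262.]
[283. 262.]
```

View pics/w1.png

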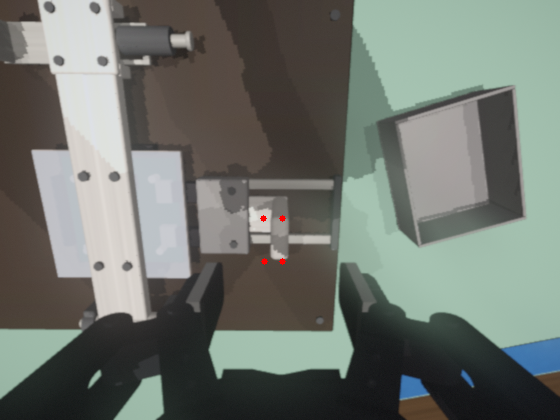

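The wrist view shows the pull tab at about (280, 196-260), centred between the fingers (tips near 222 and 342). The tab is 4 mm further in +y than my estimate, so I'll go straight down without a y shift.

Emit:
move_arm([
  [[-0.005,0,0.06,0,0,0.002],[-0.005,0,0.14,0,0,0.002],[-0.005,0,0.2,0,0,0.002],[-0.005,0,0.25,0,0,0.002],[-0.005,0,0.286,0,0,0.002],[-0.005,0,0.286,0,0,0.002],[-0.005,0,0.286,0,0,0.002]],
])

```text
clock: 2.75
position: [0.6466, 0.1671, 0.1797]
tool_rot: [0.117, 0.993, 0.0, 0.0]
contact_force: [0.6, 0.9, 0.4]
gripper_width: 0.0556
grip_force: 0.0
```

Emit:
move_arm([
  [[0,0,0,0,0,0],[0,0,0,0,0,0],[0,0,0,0,0,0],[0,0,0,0,0,0],[0,0,0,0,0,0],[0,0,0,0,0,0],[0,0,0,0,0,0]],
], jaw=0, grip_force=30)

```text
clock: 3.45
position: [0.6469, 0.1665, 0.1798]
tool_rot: [0.117, 0.993, 0.0, 0.0]
contact_force: [-1.5, 1.5, 6.1]
gripper_width: 0.0115
grip_force: 34.1
```

```bash
python3 -c "
from h import *
show()"
```

```text
t 3.45 grasp in fixture mm [ 21.8 128.4 125.8] w 11.5 F_fix [-1.8  1.1  6.1] grip 34.05177712440491 q [-0.35  0.68  0.05  1.6  -0.04  0.86  1.05]
```

Emit:
move_arm([
  [[0,0.015,0,0,0,0],[0,0.035,0,0,0,0],[0,0.055,0,0,0,0],[0,0.075,0,0,0,0],[0,0.095,0,0,0,0],[0,0.11,0,0,0,0],[0,0.12,0,0,0,0],[0,0.127,0,0,0,0],[0,0.133,0,0,0,0],[0,0.133,0,0,0,0]],
])

```text
clock: 4.45
position: [0.6562, 0.2046, 0.1798]
tool_rot: [0.117, 0.993, -0.0, 0.0]
contact_force: [-1.1, -1.8, 6.6]
gripper_width: 0.0118
grip_force: 34.2
```

```bash
python3 -c "
from h import *
show()"
```

```text
t 4.45 grasp in fixture mm [ 22.  167.6 125.8] w 11.8 F_fix [-0.6 -2.   6.6] grip 34.16338920593262 q [-0.4   0.71  0.06  1.54 -0.05  0.89  1.  ]
```

Moved 39.2 mm with only about 2-3 N of friction, so I'll nudge on until the stop pushes back.

Emit:
move_arm([
  [[0,0.005,0,0,0,0],[0,0.01,0,0,0,0],[0,0.014,0,0,0,0],[0,0.014,0,0,0,0],[0,0.014,0,0,0,0]],
])

```text
clock: 4.95
position: [0.6564, 0.2052, 0.1796]
tool_rot: [0.119, 0.993, -0.002, -0.001]
contact_force: [-6.3, -9.7, 11.0]
gripper_width: 0.0115
grip_force: 34.7
```

```bash
python3 -c "
from h import *
show()"
```

```text
t 4.95 grasp in fixture mm [ 22.  168.  125.6] w 11.5 F_fix [ -3.9 -10.9  11. ] grip 34.7224098443985 q [-0.41  0.71  0.06  1.54 -0.04  0.9   1.  ]
```

The stop is reached: the tab stands at y = 168 with 11 N pushing back. I'll release it and rise.

Emit:
move_arm([
  [[0,-0.01,0,0,0,0],[0,-0.01,0,0,0,0],[0,-0.01,0,0,0,0],[0,-0.01,0,0,0,0],[0,-0.01,-0.05,0,0,0],[0,-0.01,-0.15,0,0,0],[0,-0.01,-0.25,0,0,0],[0,-0.01,-0.35,0,0,0],[0,-0.01,-0.35,0,0,0]],
], jaw=50)

```text
clock: 5.85
position: [0.658, 0.2068, 0.2901]
tool_rot: [0.117, 0.993, 0.002, 0.004]
contact_force: [0.0, 0.7, -0.3]
gripper_width: 0.0426
grip_force: 0.0
```

```bash
python3 -c "
from h import *
s=show();print(go(s,[-.105,-.062,.215]))"
```

```text
t 5.85 grasp in fixture mm [ 23.6 170.5 236.1] w 42.6 F_fix [-0.1  0.7 -0.3] grip 0.0 q [-0.41  0.61  0.07  1.42 -0.04  1.11  1.  ]
(array([0.4798, 0.0103, 0.269 ]), array([ 0.425, -0.776,  0.064]), array([ 0.003 ,  0.0045, -0.002 ]))
```

Emit:
move_arm([
  [[0.04,-0.07,0,0,0,0],[0.11,-0.2,0,0,0,0],[0.18,-0.33,0,0,0,0],[0.25,-0.46,0,0,0,0],[0.32,-0.59,0.02,0,0,0],[0.38,-0.7,0.04,0,0,0],[0.425,-0.77,0.06,0,0,0],[0.425,-0.77,0.06,0,0,0],[0.425,-0.77,0.06,0,0,0],[0.425,-0.77,0.06,0,0,0]],
])

```text
clock: 6.85
position: [0.4794, 0.0122, 0.2665]
tool_rot: [0.117, 0.993, 0.0, 0.001]
contact_force: [-0.9, -0.0, 0.7]
gripper_width: 0.0428
grip_force: 0.0
```

Run:
```python
from h import *
from rig import eyes
s=show(); print(go(s,[-.105,-.062,.128]))
f=eyes.grab_frame("wrist"); pickle.dump(f,open("w2.pkl","wb"))
o=f["pixels"].copy()
for dx in(-.014,.014):
  for dy in(-.006,.006):
    u=proj(f,fx([-.105+dx,-.062+dy,.145]))[0]; print(u.round(0)); cv2.circle(o,tuple(int(v) for v in u),3,(0,0,255),-1)
cv2.imwrite("pics/w2.png",o)
```

```text
t 6.85 grasp in fixture mm [-105.8  -60.2  212.5] w 42.8 F_fix [-0.9 -0.2  0.7] grip 0.0 q [-0.18  0.33  0.08  1.99 -0.04  0.82  1.25]
(array([0.4798, 0.0103, 0.182 ]), array([-0.003, -0.006,  0.282]), array([ 0.0005,  0.0008, -0.0012]))
[267. 221.]
[286. 220.]
[267. 261.]
[286. 261.]
```

View pics/w2.png

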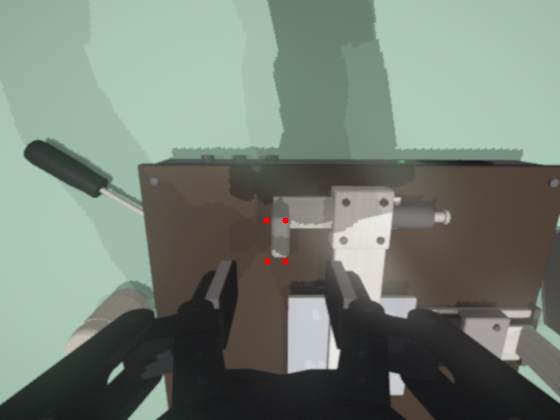

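The latch tab is at about (281, 197-257), centred between the fingers (tips near 229 and 335), about 3 mm in +y and 2-3 mm in -x of the estimate. I'll descend without a y shift.

Emit:
move_arm([
  [[0.004,0,0.06,0,0,0],[0.004,0,0.13,0,0,0],[0.004,0,0.19,0,0,0],[0.004,0,0.24,0,0,0],[0.004,0,0.277,0,0,0],[0.004,0,0.277,0,0,0],[0.004,0,0.277,0,0,0]],
])

```text
clock: 7.6
position: [0.4776, 0.0119, 0.1832]
tool_rot: [0.117, 0.993, 0.0, -0.0]
contact_force: [0.0, -0.2, 0.8]
gripper_width: 0.0429
grip_force: 0.0
```

Emit:
move_arm([
  [[0,0,0,0,0,0],[0,0,0,0,0,0],[0,0,0,0,0,0],[0,0,0,0,0,0],[0,0,0,0,0,0],[0,0,0,0,0,0]],
], jaw=0, grip_force=60)

```text
clock: 8.2
position: [0.4778, 0.0121, 0.1836]
tool_rot: [0.117, 0.993, 0.0, 0.001]
contact_force: [0.3, 3.0, 6.6]
gripper_width: 0.0111
grip_force: 60.1
```

```bash
python3 -c "
from h import *
show()"
```

```text
t 8.2 grasp in fixture mm [-107.3  -60.7  129.6] w 11.1 F_fix [-0.4  3.   6.6] grip 60.13297498226166 q [-0.17  0.45  0.06  2.1  -0.05  0.59  1.27]
```

Emit:
move_arm([
  [[0,-0.01,0,0,0,0],[0,-0.02,0,0,0,0],[0,-0.03,0,0,0,0],[0,-0.04,0,0,0,0],[0,-0.05,0,0,0,0],[0,-0.056,0,0,0,0],[0,-0.056,0,0,0,0],[0,-0.056,0,0,0,0]],
])

```text
clock: 9.0
position: [0.4742, -0.0027, 0.1836]
tool_rot: [0.116, 0.993, 0.001, 0.001]
contact_force: [1.6, 10.1, 5.2]
gripper_width: 0.0114
grip_force: 60.0
```

```bash
python3 -c "
from h import *
show()"
```

```text
t 9.0 grasp in fixture mm [-107.4  -75.8  129.6] w 11.4 F_fix [-0.8 10.2  5.2] grip 59.982038140296936 q [-0.13  0.45  0.06  2.11 -0.05  0.59  1.3 ]
```

The latch travelled 15.1 mm and the spring force is 10 N, so it is fully pulled with the arm still down. Next I'll compute the arc about the hinge.

```bash
python3 -c "
import numpy as np
for d in (2,4,6,8,10,12,14,16,18,20):
    t=np.deg2rad(d);c,s=np.cos(t),np.sin(t);X,Z=-.221,.0886
    print(d,round(-(X*c+Z*s-X)/.3,3),round(-(-X*s+Z*c-Z)/.3,3),round(d/90,4))"
```

```text
2 -0.011 -0.026 0.0222
4 -0.022 -0.051 0.0444
6 -0.035 -0.075 0.0667
8 -0.048 -0.1 0.0889
10 -0.062 -0.123 0.1111
12 -0.078 -0.147 0.1333
14 -0.093 -0.169 0.1556
16 -0.11 -0.192 0.1778
18 -0.127 -0.213 0.2
20 -0.145 -0.234 0.2222
```

Emit:
move_arm([
  [[-0.011,0,-0.026,0,0.022,0],[-0.022,0,-0.051,0,0.044,0],[-0.035,0,-0.075,0,0.067,0],[-0.048,0,-0.1,0,0.089,0],[-0.062,0,-0.123,0,0.111,0],[-0.062,0,-0.123,0,0.111,0],[-0.062,0,-0.123,0,0.111,0]],
])

```text
clock: 9.7
position: [0.4922, -0.007, 0.2199]
tool_rot: [0.116, 0.989, 0.012, -0.086]
contact_force: [2.0, 9.6, -2.4]
gripper_width: 0.0112
grip_force: 59.2
```

```bash
cat >> h.py <<'E'
def tilt(s):
    z=RF.inv().apply(Ro.from_quat(s["tool_rot"]).apply([0,0,1])); g=here(s)
    print("tool tilt",np.degrees(np.arctan2(-z[0],-z[2])).round(1),"arm angle from grasp pt",np.degrees(np.arctan2(g[2]-95,115-g[0])-np.arctan2(34.6,221)).round(1),"radius",np.hypot(g[2]-95,115-g[0]).round(1))
E
python3 -c "
from h import *
s=show();tilt(s)"
```

```text
t 9.7 grasp in fixture mm [-98.3 -75.8 166.7] w 11.2 F_fix [-0.2  9.8 -2.4] grip 59.15307641029358 q [-0.08  0.48  0.04  1.91 -0.09  0.92  1.35]
tool tilt 10.0 arm angle from grasp pt 9.7 radius 225.0
```

The arm rises cleanly: about 10° with the forces still low. I'll continue.

Emit:
move_arm([
  [[-0.011,0,-0.026,0,0.022,0],[-0.022,0,-0.051,0,0.044,0],[-0.035,0,-0.075,0,0.067,0],[-0.048,0,-0.1,0,0.089,0],[-0.062,0,-0.123,0,0.111,0],[-0.078,0,-0.147,0,0.133,0],[-0.093,0,-0.169,0,0.156,0],[-0.11,0,-0.192,0,0.178,0],[-0.127,0,-0.213,0,0.2,0],[-0.145,0,-0.234,0,0.222,0],[-0.145,0,-0.234,0,0.222,0],[-0.145,0,-0.234,0,0.222,0]],
])

```text
clock: 10.9
position: [0.5455, -0.0196, 0.2812]
tool_rot: [0.112, 0.959, 0.032, -0.257]
contact_force: [2.2, 10.5, -0.5]
gripper_width: 0.0114
grip_force: 59.4
```

```bash
python3 -c "
from h import *
s=show();tilt(s)"
```

```text
t 10.9 grasp in fixture mm [-61.2 -75.8 234.4] w 11.4 F_fix [-0.3 10.7 -0.5] grip 59.38860297203064 q [-0.01  0.65  0.04  1.48 -0.13  1.53  1.4 ]
tool tilt 30.0 arm angle from grasp pt 29.5 radius 224.7
```

Emit:
move_arm([
  [[-0.011,0,-0.026,0,0.022,0],[-0.022,0,-0.051,0,0.044,0],[-0.035,0,-0.075,0,0.067,0],[-0.048,0,-0.1,0,0.089,0],[-0.062,0,-0.123,0,0.111,0],[-0.062,0,-0.123,0,0.111,0],[-0.062,0,-0.123,0,0.111,0],[-0.062,0,-0.123,0,0.111,0],[-0.062,0,-0.123,0,0.111,0],[-0.062,0,-0.123,0,0.111,0],[-0.062,0,-0.123,0,0.111,0],[-0.062,0,-0.123,0,0.111,0]],
])

```text
clock: 12.1
position: [0.5789, -0.0277, 0.3039]
tool_rot: [0.109, 0.933, 0.042, -0.339]
contact_force: [1.5, 9.6, -0.4]
gripper_width: 0.0113
grip_force: 59.3
```

Run:
```python
from h import *
from rig import eyes
s=show();tilt(s); print(abs(s["dq"]).max())
cv2.imwrite("pics/end.png",eyes.grab_frame("scene")["pixels"][100:320,130:430].repeat(2,0).repeat(2,1))
```

```text
t 12.1 grasp in fixture mm [-34.5 -76.  262.5] w 11.3 F_fix [-0.8  9.7 -0.4] grip 59.32921350002289 q [ 0.02  0.77  0.04  1.24 -0.15  1.82  1.4 ]
tool tilt 40.0 arm angle from grasp pt 39.4 radius 224.5
0.0008403052093285067
```

View pics/end.png

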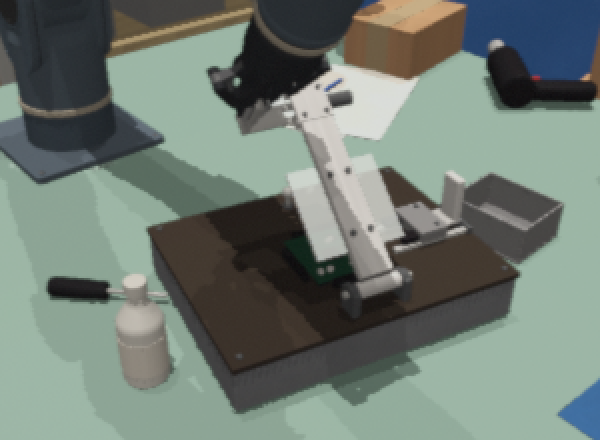

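The picture shows the arm held up at about 40° by the latch tab near (265,110). The green board is in its nest near (320,260), the carriage is out with its tab at (453,195), and the bystanders are where they were. The arm is steady, so I'm handing in.

```bash
python3 -c "
from rig import robot
print(robot.hand_in())"
```

```text
the job is handed in; nothing more can be done
None
```

I handed the job in at about 12 s, with no verdict returned: the carriage is out at its stop, and the gripper holds the hold-down arm steady at about 40° by the pulled latch tab. The last picture shows the board in its nest and the screwdriver, bottle and bin undisturbed.

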